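# Bring the marked bottle to the pointer and hold the carousel

## Robot

A 6-joint arm with a two-finger parallel gripper is mounted at the origin on a cart in front of the work surface, level with it; the furniture and walls round the work are solid. World frame = base frame: x ahead of the robot, y to its left, z up, the work surface at z = 0. Lengths are in mm, angles in rad, forces in N, time in s.
With the tool pointing down it reaches from about 325 to 775 mm from the base axis. Payload 5.5 kg.
Tool frame: the origin (TCP) lies on the front face of the gripper's body, between the roots of the fingers; the fingertips stand 80 mm ahead of it and the grasp point (between the pads) lies 61 mm ahead of it; z points along the fingers, y is the line along which they close (so a half turn about z gives the same grasp; the last joint's range is limited). The gripper opens to 88 mm and grips with 3 to 60 N. Pads are 20 mm wide; open, the fingers measure 115 mm over their backs; the gripper's body (75 mm by 178 mm) begins 61 mm behind the grasp point.
Start: joints at [1.123, 0.091, 1.231, -0, 1.82, -0.057], TCP at [228.563, 554.776, 302.631] pointing down, gripper open.
Joint ranges: [-2.87, 2.87], [-0.86, 2.18], [0.17, 2.46], [-1.51, 4.65], [0.06, 2.69], [-2.65, 2.65]. Speed limits (rad/s): [2.57, 2.57, 3.01, 3.14, 3.14, 3.14].

## Interface

Orientations are given as a unit quaternion [w, x, y, z].
In Python, from plant import sensors, cams, r gives the robot as it stands.
- The arm moves only by the shell command python3 -m pendant 'ROWS' [FORCE]. ROWS is JSON, a list that holds one entry, the list of rows, each a list of 7 numbers: the shift along the world's x, y, z in mm, then the turn, a rotation vector about the world's x, y, z in degrees, then the opening, from 0 (shut) to 1 (fully open). A call has 1 to 12 rows; each row shifts and turns the commanded pose from where the row before left it; what a row does not reach is not made up. A row lasts 1/12 s, in which the tool goes at most 41.7 mm and 7.16 degrees, less where a joint would pass 70% of its speed; a pose out of reach is approached as far as the arm can. A call is refused whole if a number of a shift passes 41.7 or a number of a turn 7.16, either way. A call with a gripper value outside its range is refused whole. The fingers move at their own pace and stop on an object; FORCE is the grip in N (left out, the last holds). Time passes only in rows, so rows that do not move let the fingers close. It gives the time, the measured TCP pose, the force, the opening and the grip force at its end, in the units of the state.
- sensors.get_state(): the state, without advancing time (a new reading comes with each control period).
- cams.read_camera(name): name is "scene" or "top" or "wrist"; returns the picture (420x560x3 uint8, red, green, blue); there is no depth.
- cams.camera_model(name): a dict with "intrinsics" (3x3 intrinsics, pixels), "rvec" (rotation vector, rad) and "tvec" (3), from world to camera coordinates, as OpenCV has them; the wrist camera has in their place "hand_eye" (4x4, takes a point from camera to tool coordinates, whose origin is the TCP and whose axes are the flange's). Camera axes: x right, y down, z forward; pixel columns grow to the right and rows downward; lengths in mm; the calibration is good to about 2 mm. A picture is of the moment at which its call begins: read the wrist's pose just before it. camera_model takes no time and is no camera call.
- r.close_job(): hands the job in; it is judged then, once.
The state is a dict: "time": time; "joints": joint angles; "joint_velocities": joint speeds; "joint_torque": joint torques, N m; "tool_pos": TCP position; "ee_rot": TCP orientation; "force": force on the tool from outside, world axes, zero at the start; "moment": the same for the moment, N m; "finger_gap": opening from 0.0 (shut) to 1.0 (fully open); "grasp_force": force on a finger pad.
Only numpy, scipy, OpenCV 4.12 (cv2) and the standard library are available. Lean on these libraries where they do the work, as an engineer would, in place of code of your own. Each camera call takes 0.05 s, during which the arm holds its last target. There are 200 camera calls.

## Task

The carousel of cream bottles stands on a two-way slide: slide it sideways until its black handle is in line with the red pointer, pull it all the way towards the pointer, to the stop, against its spring, and have it turned so that the bottle with the orange band is the one right in front of the pointer. The spring draws it back if you let go, so finish while gripping the black handle and holding the carousel still there. Leave the other things on the table where they are.

Things in the scene. Friction and masses are not known exactly. Their poses are not given: they have to be found in the camera images.
- pointer (a point): tip of the fixed red pointer, a small cone lying level on a red post (71 mm high, 20 mm wide) at the robot's side of the station; the tip is 66 mm above the table. Its x axis is the way the pointer points (away from the robot, level), y is the direction of the sideways slide (to the left seen along x), z is up. The whole station, a 210 x 400 mm aluminium base plate with two steel rails, is fixed to the table at a yaw of its own.
- handle_grip (a point): centre of the black bar handle on top of the carousel's middle post, right on the axis of the turntable; about 237 mm above the table. The bar is 60 mm long, 16 mm thick and 45 mm high (from 213 to 258 mm above the table). Its x axis runs along the bar, y across its 16 mm thickness; it turns with the turntable. When the marked bottle is in front, these axes are parallel to those of pointer.
- handle: the same black bar handle; origin at the centre of its underside, 213 mm above the table; axes as for handle_grip.
- marked_bottle (a point): centre (half-way up) of the marked bottle: one of four upright white cream bottles with brown caps (39 mm across, 150 mm tall, tops 213 mm above the table) fixed in cups on the turntable, 75 mm from its axis, 90 degrees apart; this one has an orange band round it and an orange dot on its cap. From the handle it lies along the -x direction of handle_grip. All four bottles turn with the turntable (white disc, 200 mm across, top 63 mm above the table).
- carriage (a joint): sideways slide, m, 0 to 0.16, growing along +y of pointer; the handle is in line with the pointer at 0.03. Friction about 1.5 N; it stays where it is left.
- cross_slide (a joint): forward slide, m: 0 parked at the back stop, 0.04 fully forward at the front stop, growing along -x of pointer (to the pointer and the robot). Fully forward, the disc's rim is 7 mm from the pointer's tip. A spring draws it back with 2.5 N at 0 rising to 4.5 N at 0.04.
- turntable (a joint): turning angle of the carousel, rad, positive anticlockwise seen from above; 0 (or any whole turn) has the marked bottle straight in front of the pointer. It turns freely either way round without stops in use; friction about 0.05 N m, and it stays where it is left.
- soap: clear blue pump bottle, 57 x 71 x 195 mm, loose bystander on the right; origin at the centre of its underside
- shampoo: pink shampoo bottle, 50 x 75 x 228 mm, loose bystander on the right; origin at the centre of its underside
- badge: flat badge in a clear holder, 122 x 62 x 9 mm, loose bystander on the right; origin at the centre of its underside
- marker_1: white marker pen with green cap, 135 mm long, 16 mm thick, loose bystander on the right; origin at the centre of its underside

How it is judged:
By the outcome, as a careful person would: the job done as asked, in the order asked, and still so for the second after the job is handed in, while the arm keeps its last pose, push and grip.
It also fails if it takes over 58 s, if anything falls off the work surface, if the arm or the gripper's body presses on something with over 40 N, if the wrist force passes 120 N, or if a joint passes its speed limit or range.

## Working session

There is one attempt and no reset: what is moved stays moved. The work goes in short steps, Python scripts to look and compute and a shell command to move; the robot and the scene stay as the last step left them, time stands still between calls to the robot, and variables do not carry over. Pictures are saved under pics/ and viewed, at most 10 in all, crops included, and the job is handed in when it is done.

```bash
mkdir -p pics; ls
python3 - <<'E'
from plant import sensors,cams,r
import cv2,numpy as np
s=sensors.get_state();print(s)
for n in("scene","top"):
    im=cams.read_camera(n);cv2.imwrite(f"pics/{n}0.png",im[:,:,::-1]);m=cams.camera_model(n);print(n,m)
print(cams.camera_model("wrist"))
E
```

```text
pics
{'time': 0.0, 'joints': array([ 1.12332313e+00,  9.18628885e-02,  1.23187336e+00, -2.48735136e-06,
        1.81981203e+00, -5.66765603e-02]), 'joint_velocities': array([-0.00170779,  0.00109373, -0.00019355, -0.00078192, -0.00019273,
       -0.00066323]), 'joint_torque': array([-8.23822174e-04, -4.46442604e+01, -4.06444824e+01,  6.97593391e-02,
        2.90731149e-02, -1.22309934e-04]), 'tool_pos': array([228.48204998, 554.63825199, 301.51139833]), 'ee_rot': array([-2.42713235e-04,  1.94157495e-01,  9.80969883e-01, -9.47214561e-04]), 'force': array([ 0.16830288, -0.33443855, -0.01161686]), 'moment': array([ 0.02906305, -0.04211931,  0.01393234]), 'grasp_force': 0.0, 'finger_gap': 0.9965866354707449}
scene {'intrinsics': array([[384.0545735 ,   0.        , 280.73328639],
       [  0.        , 384.0545735 , 204.36753048],
       [  0.        ,   0.        ,   1.        ]]), 'rvec': array([ 2.01987103, -1.1862282 ,  0.53943108]), 'tvec': array([-302.15208899,  415.68590837,  643.46766391])}
top {'intrinsics': array([[379.32132783,   0.        , 282.79613373],
       [  0.        , 379.32132783, 213.04133205],
       [  0.        ,   0.        ,   1.        ]]), 'rvec': array([ 2.18504826, -2.02258525,  0.21881497]), 'tvec': array([ -79.40067691,  559.90813023, 1003.54553259])}
{'intrinsics': array([[346.56631268,   0.        , 278.55746436],
       [  0.        , 346.56631268, 214.6780856 ],
       [  0.        ,   0.        ,   1.        ]]), 'hand_eye': array([[ 9.85163552e-05, -9.64183970e-01, -2.65234352e-01,
         7.37594785e+01],
       [ 9.99999658e-01,  3.12672893e-04, -7.65202049e-04,
        -8.08840846e-01],
       [ 8.20727142e-04, -2.65234186e-01,  9.64183672e-01,
        -8.31961292e+01],
       [ 0.00000000e+00,  0.00000000e+00,  0.00000000e+00,
         1.00000000e+00]])}
```

View pics/scene0.png

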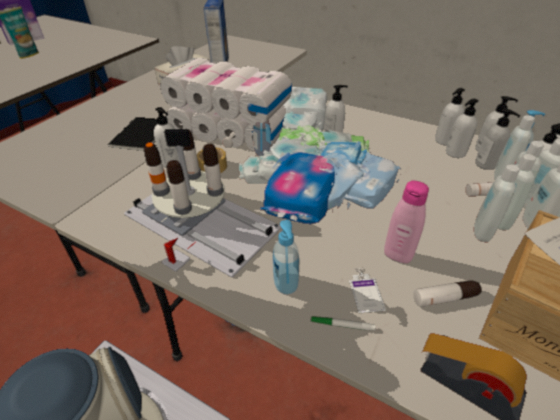

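View pics/top0.png

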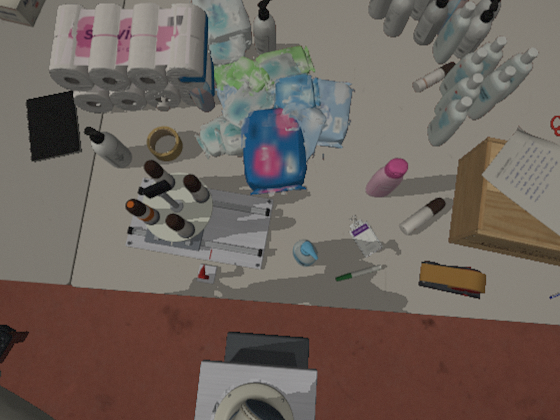

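The scene view shows the carousel at about (185,175), the handle at (178,138), the orange-banded bottle at (155,165) and the red pointer at (171,250). In the top view the caps are at about (153,168), (197,182), (180,222) and (133,205, orange), with the handle at (155,188) and the pointer at (203,271). I'll zoom in for accuracy.

```bash
cat > h.py <<'E'
import numpy as np,cv2
from plant import sensors,cams
from scipy.spatial.transform import Rotation as R
def cam(n,st=None):
    m=cams.camera_model(n);K=m["intrinsics"]
    if n=="wrist":
        q=st["ee_rot"];T=np.eye(4);T[:3,:3]=R.from_quat(q,scalar_first=True).as_matrix();T[:3,3]=st["tool_pos"]
        T=T@m["hand_eye"];return K,T[:3,:3],T[:3,3]
    A=R.from_rotvec(m["rvec"]).as_matrix().T
    return K,A,-A@m["tvec"]
def onplane(c,uv,z):
    K,A,o=c;d=A@np.linalg.solve(K,[uv[0],uv[1],1]);return o+d*(z-o[2])/d[2]
def tri(l):
    M=np.zeros((3,3));b=np.zeros(3)
    for c,uv in l:
        K,A,o=c;d=A@np.linalg.solve(K,[uv[0],uv[1],1]);d/=np.linalg.norm(d);P=np.eye(3)-np.outer(d,d);M+=P;b+=P@o
    return np.linalg.solve(M,b)
def proj(c,p):
    K,A,o=c;q=K@(A.T@(np.array(p)-o));return q[:2]/q[2]
def blobs(im,mask,amin=8):
    n,l,s,c=cv2.connectedComponentsWithStats(mask.astype(np.uint8));return [(s[i,4],c[i].round(1),s[i,:4]) for i in range(1,n) if s[i,4]>=amin]
E
python3 - <<'E'
from h import *
a=cv2.imread("pics/top0.png");b=cv2.imread("pics/scene0.png")
c=cv2.resize(a[145:290,110:290],None,fx=4,fy=4,interpolation=cv2.INTER_CUBIC);cv2.imwrite("pics/topc.png",c)
c=cv2.resize(b[110:280,110:290],None,fx=3.5,fy=3.5,interpolation=cv2.INTER_CUBIC);cv2.imwrite("pics/scenec.png",c)
for n,im in(("top",a),("scene",b)):
    h=cv2.cvtColor(im,cv2.COLOR_BGR2HSV).astype(int);H,S,V=h[...,0],h[...,1],h[...,2]
    roi=np.zeros(H.shape,bool);roi[110:290,110:290]=1
    if n=="top":roi[281:]=0
    print(n,"red",blobs(im,roi&((H<5)|(H>173))&(S>180)&(V>90)));print("or",blobs(im,roi&(H>5)&(H<16)&(S>170)&(V>120)));print("blk",blobs(im,roi&(V<38),25))
E
```

```text
top red [(np.int32(25), array([201. , 273.9]), array([199, 269,   5,   9], dtype=int32))]
or [(np.int32(27), array([129.7, 203.9]), array([127, 201,   6,   6], dtype=int32))]
blk [(np.int32(169), array([155.2, 170.2]), array([146, 161,  17,  17], dtype=int32)), (np.int32(166), array([193. , 184.3]), array([184, 175,  17,  17], dtype=int32)), (np.int32(313), array([155.5, 188.8]), array([138, 180,  34,  18], dtype=int32)), (np.int32(176), array([137.8, 208. ]), array([126, 199,  20,  17], dtype=int32)), (np.int32(135), array([177.4, 222.9]), array([167, 214,  18,  17], dtype=int32))]
scene red [(np.int32(110), array([169.6, 250. ]), array([165, 240,  10,  23], dtype=int32))]
or [(np.int32(22), array([148.8, 144.4]), array([146, 143,   7,   4], dtype=int32)), (np.int32(85), array([156.3, 178.6]), array([150, 174,  13,  10], dtype=int32))]
blk [(np.int32(919), array([138.9, 131.3]), array([111, 110,  56,  37], dtype=int32)), (np.int32(437), array([179.5, 138.1]), array([165, 129,  29,  21], dtype=int32)), (np.int32(195), array([152.6, 156.3]), array([146, 146,  15,  19], dtype=int32)), (np.int32(208), array([210., 156.]), array([203, 147,  15,  18], dtype=int32)), (np.int32(204), array([175.9, 174.2]), array([169, 164,  15,  19], dtype=int32)), (np.int32(26), array([269. , 230.5]), array([267, 227,   5,   8], dtype=int32)), (np.int32(33), array([239.7, 259.3]), array([237, 256,   6,   8], dtype=int32)), (np.int32(171), array([128.7, 276.1]), array([110, 261,  31,  29], dtype=int32)), (np.int32(30), array([157.5, 287.2]), array([154, 284,   9,   6], dtype=int32))]
```

View pics/topc.png

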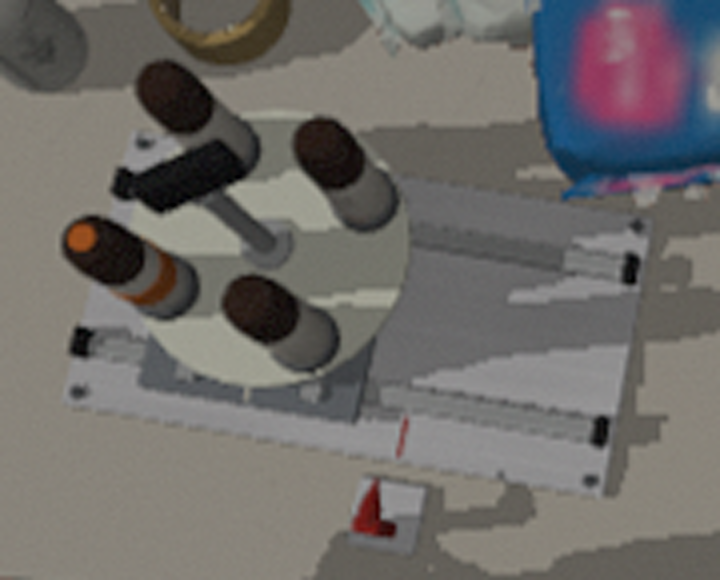

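View pics/scenec.png

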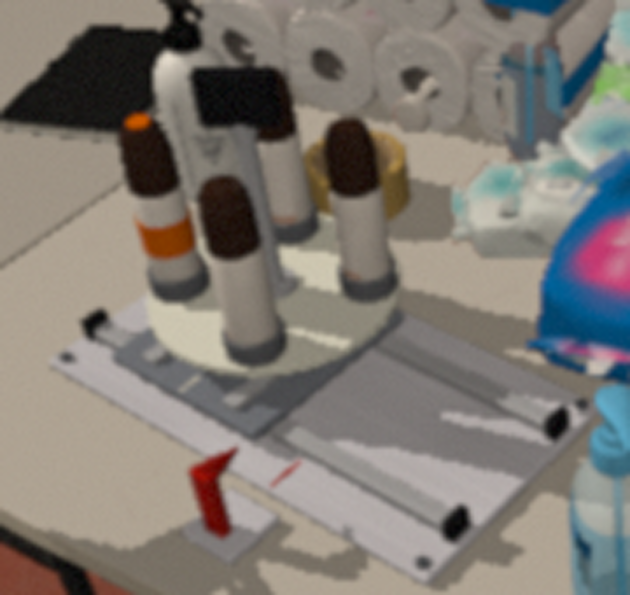

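Run:
```python
from h import *
t=cam("top");s=cam("scene")
T=lambda x,y:((x+.5)/4-.5+110,(y+.5)/4-.5+145)
S=lambda x,y:((x+.5)/3.5-.5+110,(y+.5)/3.5-.5+110)
print("tip",tri([(t,T(375,480)),(s,S(237,449))]),onplane(t,T(375,480),66),onplane(s,S(237,449),66))
LF=tri([(t,T(66,403)),(s,S(50,362))]);RF=tri([(t,T(606,495)),(s,S(428,581))]);RB=tri([(t,T(650,225)),(s,S(592,395))])
print(LF,RF,RB,np.linalg.norm(LF-RF),np.linalg.norm(RB-RF))
for a in(LF-RF,):print("y axis deg",np.degrees(np.arctan2(a[1],a[0])))
a=RB-RF;print("x axis deg",np.degrees(np.arctan2(a[1],a[0])))
print("mark line dir", onplane(t,T(400,455),10),onplane(t,T(407,420),10))
print("axis disc",onplane(t,T(270,249),63))
print("dot",onplane(t,(129.7,203.9),213),onplane(s,(148.8,144.4),213))
print("handle end",[onplane(t,T(*p),258) for p in((132,185),(228,140),(245,165),(160,213))])
print("handle tri",tri([(t,(155.5,188.8)),(s,(179.5,138.1))]))
print("caps top",[onplane(t,p,200) for p in((155.2,170.2),(193,184.3),(137.8,208),(177.4,222.9))])
print("soap",onplane(t,(305,250),150),"wristproj",proj(t,[228,554,300]))
```

```text
tip [404.1842038  166.68603764  67.55028349] [403.96786709 167.34670963  66.        ] [405.50327816 167.57837889  66.        ]
[444.58182924 407.97144249  11.30617673] [408.97716595  14.46366761  11.58778459] [604.50455721  -1.88707065  30.51332579] 395.11535054901765 197.1204796139616
y axis deg 84.82994408823266
x axis deg -4.780167519524275
mark line dir [426.55581377 163.54395658  10.        ] [451.91552904 161.48266889  10.        ]
axis disc [558.51082666 260.9352532   63.        ]
dot [525.21738757 330.25514011 213.        ] [528.29751004 333.50446583 213.        ]
handle end [array([548.56558769, 286.24908495, 258.        ]), array([579.60107084, 235.09048621, 258.        ]), array([565.44297591, 223.19164846, 258.        ]), array([533.34118682, 267.69876181, 258.        ])]
handle tri [564.80532567 264.27901675 232.09721547]
caps top [array([618.2534326 , 286.66456215, 200.        ]), array([589.28278622, 188.31898602, 200.        ]), array([519.30723778, 314.55442976, 200.        ]), array([490.1299521 , 213.51640483, 200.        ])]
soap [ 454.57088896 -100.22943833  150.        ] wristproj [-20.73702784 327.87174027]
```

The tip fixes the station: tip at about (404,167), yaw about −5°, carousel axis about (558,258) (146 mm ahead of the tip, 103 mm to the left). The bar is at about −61°, so the turntable needs about +56°. I'll move above the handle for a close look.

```bash
python3 -m pendant '[[[27,-24,15,0,0,-3.2,1],[27,-25,15,0,0,-3.2,1],[27,-25,15,0,0,-3.2,1],[27,-25,15,0,0,-3.2,1],[28,-25,10,0,0,-3.2,1],[28,-25,10,0,0,-3.2,1],[28,-25,10,0,0,-3.2,1],[28,-25,10,0,0,-3.2,1],[28,-25,10,0,0,-3.2,1],[27,-25,10,0,0,-3.2,1],[27,-24,0,0,0,-3.2,1],[27,-24,0,0,0,-3,1]]]'
python3 -m pendant '[[[0,0,0,0,0,0,1],[0,0,0,0,0,0,1],[0,0,0,0,0,0,1],[0,0,0,0,0,0,1]]]'
python3 - <<'E'
from h import *
s=sensors.get_state();im=cams.read_camera("wrist");cv2.imwrite("pics/w1.png",im[:,:,::-1])
np.savez("w1.npz",tool_pos=s["tool_pos"],ee_rot=s["ee_rot"])
E
```

```text
time: 1.1
tool_pos: [558.7, 256.3, 423.2]
ee_rot: [0.0, 0.506, 0.863, 0.0]
force: [-0.1, 1.2, 1.3]
finger_gap: 0.999
grasp_force: 0.0
time: 1.43
tool_pos: [556.7, 258.8, 422.7]
ee_rot: [-0.0, 0.504, 0.864, 0.0]
force: [0.1, 0.0, -0.4]
finger_gap: 1.001
grasp_force: 0.0
```

View pics/w1.png

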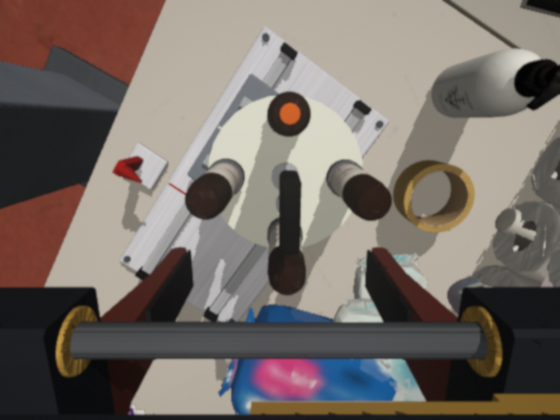

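The close view shows the black bar upright at columns 279–300, rows 172–255, with the orange dot at (289,113) and the pointer at (125,168). The fingers straddle the bar line as intended.

```bash
python3 - <<'E'
from h import *
im=cv2.imread("pics/w1.png");z=np.load("w1.npz");c=cam("wrist",z)
V=im.max(2);L=[];Rr=[]
for y in range(180,235,6):
    xs=np.where(V[y,265:312]<38)[0]+265;L.append((xs[0],xs[-1]))
print(L)
col=V[165:262,284:296].mean(1).round();print(col[::3])
h=cv2.cvtColor(im,cv2.COLOR_BGR2HSV).astype(int)
m=(h[...,0]>5)&(h[...,0]<16)&(h[...,1]>170)&(h[...,2]>120)
dot=max([b for b in blobs(im,m)if b[1][1]<140],key=lambda b:b[0])[1];print(dot,"dot",onplane(c,dot,213))
for p in((280,172),(299,172),(279,255),(301,255)):print(p,onplane(c,p,258))
print("base/post foot", onplane(c,(287,180),63))
E
python3 - <<'E'
import cv2
im=cv2.imread("pics/w1.png")[90:300,170:400]
cv2.imwrite("pics/w1c.png",cv2.resize(cv2.convertScaleAbs(im,alpha=1.8,beta=15),None,fx=2.8,fy=2.8,interpolation=cv2.INTER_CUBIC))
E
```

```text
[(np.int64(281), np.int64(297)), (np.int64(281), np.int64(298)), (np.int64(281), np.int64(298)), (np.int64(281), np.int64(298)), (np.int64(281), np.int64(298)), (np.int64(281), np.int64(298)), (np.int64(281), np.int64(298)), (np.int64(280), np.int64(298)), (np.int64(281), np.int64(298)), (np.int64(281), np.int64(298))]
[162. 155.  59.  35.  35.  37.  37.  36.  36.  35.  35.  34.  34.  34.
  33.  33.  33.  32.  32.  32.  31.  31.  31.  31.  31.  30.  30.  30.
  29.  28.  38.  40.  42.]
[289.6 113.1] dot [524.74413024 330.05478617 213.        ]
(280, 172) [538.24940973 290.21950529 258.        ]
(299, 172) [550.11428283 296.94251433 258.        ]
(279, 255) [569.10770451 234.33096225 258.        ]
(301, 255) [583.77973889 242.64911029 258.        ]
base/post foot [565.91973561 261.01198942  63.        ]
```

View pics/w1c.png

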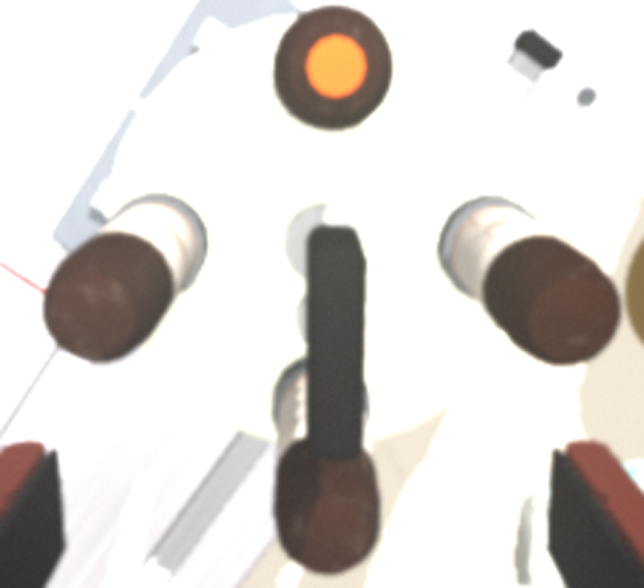

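```bash
python3 - <<'E'
from h import *
z=np.load("w1.npz");c=cam("wrist",z)
a=onplane(c,(289.5,176.5),258);b=onplane(c,(289.6,253.6),258);d=b-a
m=(a+b)/2;print(a,b,np.linalg.norm(d),np.degrees(np.arctan2(d[1],d[0])),m)
dot=onplane(c,(289.6,113.1),213);e=m-dot;print("dot->axis",np.hypot(*e[:2]),np.degrees(np.arctan2(e[1],e[0])))
# pointer in wrist image
im=cv2.imread("pics/w1.png");h=cv2.cvtColor(im,cv2.COLOR_BGR2HSV).astype(int)
mk=((h[...,0]<5)|(h[...,0]>173))&(h[...,1]>150)&(h[...,2]>80);mk[:,:105]=0;mk[:140]=0;mk[195:]=0;mk[:,160:]=0
ys,xs=np.where(mk);print(np.c_[xs,ys][np.argsort(-xs)][:6],len(xs))
E
python3 - <<'E'
import cv2
im=cv2.imread("pics/w1.png")[130:270,100:200]
cv2.imwrite("pics/w1p.png",cv2.resize(im,None,fx=4,fy=4,interpolation=cv2.INTER_CUBIC))
E
```

```text
[545.80828961 290.76537695 258.        ] [575.6025307  239.33368326 258.        ] 59.438337107636 -59.91640322226269 [560.70541016 265.04953011 258.        ]
dot->axis 74.28927897042175 -61.04838019607671
[[140 159]
 [140 160]
 [139 160]
 [139 159]
 [139 179]
 [139 181]] 336
```

View pics/w1p.png

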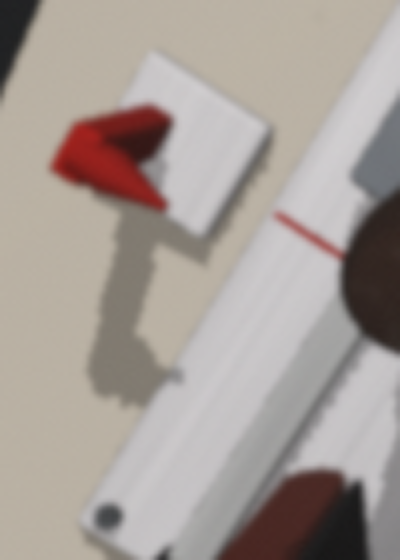

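Run:
```python
from h import *
z=np.load("w1.npz");c=cam("wrist",z)
P=lambda x,y,h:onplane(c,((x+.5)/4-.5+100,(y+.5)/4-.5+130),h)
ang=lambda d:np.degrees(np.arctan2(d[1],d[0]))
tip=P(166,207,66);print("tip",tip);a=P(278,214,11);b=P(340,256,11);print("mark",a,b,ang(b-a))
e=P(82,525,11);f=P(400,2,11);print("edge",ang(f-e)-90, "full edge",ang(onplane(c,(264,26),11)-onplane(c,(121,262),11))-90)
ax=np.array([560.7,265.05])
for yaw in(-4.5,-5,-5.5):
    t=np.radians(yaw);X=np.array([np.cos(t),np.sin(t)]);Y=np.array([-X[1],X[0]])
    for tp in(tip[:2],np.array([404.2,167.])):
        d=ax-tp;print(yaw,"rel",d@X,d@Y,"target",tp+107*X)
```

```text
tip [403.63093343 167.59044986  66.        ]
mark [425.3920738  165.94638585  11.        ] [451.5525024  162.97420163  11.        ] -6.481794172387695
edge -4.927283916292097 full edge -4.804636656270773
-4.5 rel 148.9382868837484 109.48261180545492 target [510.30108814 159.19532661]
-4.5 rel 148.3246483931194 110.02659305394094 target [510.87015471 158.60487676]
-5 rel 147.9772118717813 110.77815829062888 target [510.22376612 158.26478538]
-5 rel 147.35884967495036 111.31676388790417 target [510.7928327  157.67433553]
-5.5 rel 147.00486782221307 112.06526859015392 target [510.13832665 157.33495434]
-5.5 rel 146.38182900985558 112.59845751931695 target [510.70739323 156.74450448]
```

```bash
python3 -m pendant '[[[2,3,-15,0,0,0,1],[2,3,-18,0,0,0,1],[0,0,-18,0,0,0,1],[0,0,-18,0,0,0,1],[0,0,-18,0,0,0,1],[0,0,-18,0,0,0,1],[0,0,-11,0,0,0,1],[0,0,-5,0,0,0,1],[0,0,0,0,0,0,1],[0,0,0,0,0,0,1],[0,0,0,0,0,0,1]]]' 30
python3 -m pendant '[[[0,0,0,0,0,0,0.4],[0,0,0,0,0,0,0.3],[0,0,0,0,0,0,0.25],[0,0,0,0,0,0,0.2],[0,0,0,0,0,0,0.1],[0,0,0,0,0,0,0],[0,0,0,0,0,0,0],[0,0,0,0,0,0,0],[0,0,0,0,0,0,0],[0,0,0,0,0,0,0]]]' 30
```

```text
time: 2.4
tool_pos: [561.7, 264.1, 303.3]
ee_rot: [0.001, 0.504, 0.864, 0.001]
force: [-0.7, -0.5, 0.7]
finger_gap: 1.004
grasp_force: 0.0
time: 3.23
tool_pos: [561.6, 263.8, 301.6]
ee_rot: [-0.0, 0.504, 0.863, -0.0]
force: [-0.0, 0.2, 0.4]
finger_gap: 0.284
grasp_force: 0.0
```

```bash
python3 -m pendant '[[[0,0,0,0,0,0,0],[0,0,0,0,0,0,0],[0,0,0,0,0,0,0],[0,0,0,0,0,0,0],[0,0,0,0,0,0,0],[0,0,0,0,0,0,0],[0,0,0,0,0,0,0],[0,0,0,0,0,0,0]]]' 30
```

```text
time: 3.9
tool_pos: [561.7, 263.8, 301.6]
ee_rot: [0.0, 0.504, 0.863, 0.0]
force: [4.2, 0.9, -0.3]
finger_gap: 0.183
grasp_force: 30.0
```

```bash
python3 -m pendant '[[[-0.3,-5,0,0,0,0,0],[-0.7,-9,0,0,0,0,0],[-1,-11,0,0,0,0,0],[-1,-11,0,0,0,0,0],[-1,-11,0,0,0,0,0],[-1,-11,0,0,0,0,0],[-1,-11,0,0,0,0,0],[-1,-11,0,0,0,0,0],[-1,-11,0,0,0,0,0],[-0.7,-10,0,0,0,0,0],[-0.3,-6,0,0,0,0,0],[0,-3,0,0,0,0,0]]]' 
python3 -m pendant '[[[0,0,0,0,0,0,0],[0,0,0,0,0,0,0],[0,0,0,0,0,0,0],[0,0,0,0,0,0,0]]]'
```

```text
time: 4.9
tool_pos: [552.4, 152.5, 301.6]
ee_rot: [-0.0, 0.505, 0.863, -0.0]
force: [0.4, 0.2, -0.8]
finger_gap: 0.183
grasp_force: 30.0
time: 5.23
tool_pos: [552.5, 153.9, 301.6]
ee_rot: [-0.0, 0.504, 0.863, -0.0]
force: [-0.1, -1.0, 0.8]
finger_gap: 0.183
grasp_force: 30.0
```

```bash
python3 -m pendant '[[[-2,0.2,0,0,0,0,0],[-4,0.4,0,0,0,0,0],[-5,0.4,0,0,0,0,0],[-5,0.4,0,0,0,0,0],[-5,0.4,0,0,0,0,0],[-5,0.4,0,0,0,0,0],[-5,0.4,0,0,0,0,0],[-4,0.4,0,0,0,0,0],[-2,0.2,0,0,0,0,0],[0,0,0,0,0,0,0],[0,0,0,0,0,0,0]]]' 
python3 -m pendant '[[[-1.5,0.1,0,0,0,0,0],[-1.5,0.1,0,0,0,0,0],[0,0,0,0,0,0,0],[0,0,0,0,0,0,0],[0,0,0,0,0,0,0]]]'
```

```text
time: 6.15
tool_pos: [515.4, 157.2, 301.6]
ee_rot: [-0.0, 0.504, 0.864, 0.0]
force: [4.0, 0.4, -2.0]
finger_gap: 0.182
grasp_force: 30.0
time: 6.57
tool_pos: [512.7, 157.3, 301.6]
ee_rot: [-0.0, 0.504, 0.863, 0.0]
force: [4.6, 1.4, -1.1]
finger_gap: 0.177
grasp_force: 30.0
```

```bash
python3 -m pendant '[[[-1.5,0.1,0,0,0,0,0],[0,0,0,0,0,0,0],[0,0,0,0,0,0,0],[0,0,0,0,0,0,0]]]' 
python3 -m pendant '[[[-1.5,0.1,0,0,0,0,0],[0,0,0,0,0,0,0],[0,0,0,0,0,0,0],[0,0,0,0,0,0,0]]]'
```

```text
time: 6.9
tool_pos: [511.8, 157.3, 301.6]
ee_rot: [0.001, 0.505, 0.863, 0.001]
force: [8.6, 1.3, -2.6]
finger_gap: 0.182
grasp_force: 30.0
time: 7.23
tool_pos: [511.1, 157.2, 301.6]
ee_rot: [0.002, 0.505, 0.863, 0.001]
force: [11.4, 1.2, -3.9]
finger_gap: 0.181
grasp_force: 30.0
```

```bash
python3 -m pendant '[[[0,0.1,0,0,0,2,0],[0,0.1,0,0,0,4,0],[0,0.1,0,0,0,5,0],[0.1,0.1,0,0,0,5.5,0],[0.1,0.1,0,0,0,5.5,0],[0.1,0.1,0,0,0,5.5,0],[0.1,0.1,0,0,0,5.5,0],[0.1,0.1,0,0,0,5.5,0],[0,0.1,0,0,0,5.5,0],[0,0.1,0,0,0,5,0],[0,0.1,0,0,0,4,0],[0,0.1,0,0,0,2.2,0]]]' 
python3 -m pendant '[[[0,0,0,0,0,0,0],[0,0,0,0,0,0,0],[0,0,0,0,0,0,0],[0,0,0,0,0,0,0]]]'
python3 - <<'E'
from h import *
s=sensors.get_state();c=cam("wrist",s);im=cams.read_camera("wrist");cv2.imwrite("pics/w2.png",im[:,:,::-1]);print(s["tool_pos"],s["ee_rot"],s["force"])
t=cams.read_camera("top");cv2.imwrite("pics/top2.png",t[:,:,::-1])
m=c[1]@0
y=R.from_quat(s["ee_rot"],scalar_first=True).as_matrix()[:,1];print("tool y deg",np.degrees(np.arctan2(y[1],y[0])))
np.savez("w2.npz",tool_pos=s["tool_pos"],ee_rot=s["ee_rot"])
E
```

```text
time: 8.23
tool_pos: [511.3, 157.7, 301.6]
ee_rot: [0.002, 0.046, 0.999, -0.001]
force: [10.3, -2.6, -3.3]
finger_gap: 0.182
grasp_force: 30.0
time: 8.57
tool_pos: [511.3, 157.7, 301.6]
ee_rot: [0.002, 0.048, 0.999, -0.001]
force: [10.4, -2.2, -3.1]
finger_gap: 0.179
grasp_force: 30.0
[511.34638176 157.69547355 301.62505789] [ 1.61849747e-03  4.77497137e-02  9.98857791e-01 -6.77464858e-04] [10.3980746  -2.23201361 -3.11216675]Traceback (most recent call last):
  File "<stdin>", line 4, in <module>
ValueError: matmul: Input operand 1 does not have enough dimensions (has 0, gufunc core with signature (n?,k),(k,m?)->(n?,m?) requires 1)
```

View pics/w2.png

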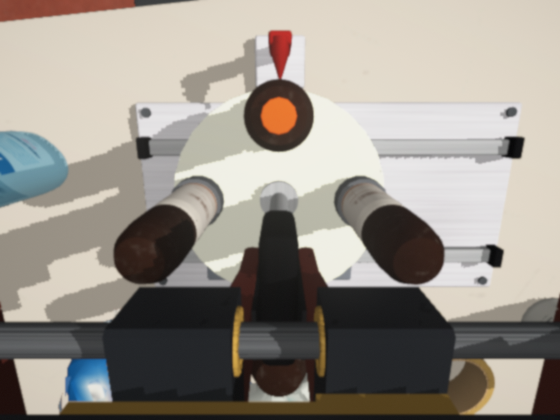

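The marked bottle's orange dot is at (279,115), right under the pointer at (280,80), with the base plate level in the view. I'll check this numerically.

Run:
```python
from h import *
im=cv2.imread("pics/w2.png");z=np.load("w2.npz") if __import__("os").path.exists("w2.npz") else sensors.get_state();c=cam("wrist",z)
y=R.from_quat(z["ee_rot"],scalar_first=True).as_matrix()[:,1];print("bar x deg",np.degrees(np.arctan2(y[1],y[0]))-90)
h=cv2.cvtColor(im,cv2.COLOR_BGR2HSV).astype(int)
b=max(blobs(im,(h[...,0]>5)&(h[...,0]<18)&(h[...,1]>170)&(h[...,2]>120)&(np.arange(420)[:,None]<150)),key=lambda b:b[0]);dot=onplane(c,b[1],213)[:2]
mk=((h[...,0]<5)|(h[...,0]>173))&(h[...,1]>150)&(h[...,2]>80);mk[:28]=0;mk[90:]=0;mk[:,:250]=0;mk[:,310:]=0
ys,xs=np.where(mk);i=ys>=ys.max()-1;tp=(xs[i].mean(),ys.max());tip=onplane(c,tp,66)[:2]
V=cv2.cvtColor(im,cv2.COLOR_BGR2GRAY).astype(int)
e=[]
for x in list(range(160,240,8))+list(range(325,500,8)):
    e.append((x,95+np.argmax(np.abs(np.diff(V[95:110,x])))+.5))
pts=np.array([onplane(c,p,11)[:2] for p in e]);k=np.polyfit(pts[:,1],pts[:,0],1)
r=np.abs(np.polyval(k,pts[:,1])-pts[:,0]);k=np.polyfit(pts[r<1.5,1],pts[r<1.5,0],1)
yaw=-np.degrees(np.arctan(k[0]));print("plate yaw",yaw,(r<1.5).sum(),len(r))
for w in (yaw,-5):
    t=np.radians(w);X=np.array([np.cos(t),np.sin(t)]);Y=np.array([-X[1],X[0]])
    ax=z["tool_pos"][:2]
    print("tip",tip,tp,"dot",dot,"dot-tip",(dot-tip)@X,(dot-tip)@Y,"tool-tip",(ax-tip)@X,(ax-tip)@Y,"tool-dot",(ax-dot)@X,(ax-dot)@Y)
# disc rim left/right at z=63 along row near centre
for yy in(170,160):
    row=V[yy]; print(yy,[ (x,row[x]) for x in range(165,200,3)],[ (x,row[x]) for x in range(360,396,3)])
```

```text
bar x deg -5.475756976940318
plate yaw -5.6020207419078165 27 32
tip [402.72602688 167.99696808] (np.float64(279.5), np.int64(76)) dot [436.08659879 164.18964202] dot-tip 33.57290396873656 -0.5325497970769968 tool-tip 109.10916537509216 0.3482558908302451 tool-dot 75.5362614063556 0.8808056879072419
tip [402.72602688 167.99696808] (np.float64(279.5), np.int64(76)) dot [436.08659879 164.18964202] dot-tip 33.56545519715469 -0.8852726067006862 tool-tip 109.10680162803861 -0.7981788737714801 tool-dot 75.54134643088392 0.08709373292920652
170 [(165, np.int64(168)), (168, np.int64(167)), (171, np.int64(168)), (174, np.int64(168)), (177, np.int64(182)), (180, np.int64(184)), (183, np.int64(197)), (186, np.int64(209)), (189, np.int64(227)), (192, np.int64(236)), (195, np.int64(238)), (198, np.int64(238))] [(360, np.int64(239)), (363, np.int64(239)), (366, np.int64(239)), (369, np.int64(239)), (372, np.int64(239)), (375, np.int64(239)), (378, np.int64(238)), (381, np.int64(234)), (384, np.int64(230)), (387, np.int64(230)), (390, np.int64(229)), (393, np.int64(229))]
160 [(165, np.int64(168)), (168, np.int64(169)), (171, np.int64(169)), (174, np.int64(168)), (177, np.int64(170)), (180, np.int64(185)), (183, np.int64(182)), (186, np.int64(183)), (189, np.int64(183)), (192, np.int64(184)), (195, np.int64(183)), (198, np.int64(183))] [(360, np.int64(239)), (363, np.int64(239)), (366, np.int64(239)), (369, np.int64(239)), (372, np.int64(239)), (375, np.int64(239)), (378, np.int64(238)), (381, np.int64(229)), (384, np.int64(230)), (387, np.int64(230)), (390, np.int64(230)), (393, np.int64(230))]
```

```bash
python3 -m pendant '[[[-2,0.9,0,0,0,0,0],[0,0,0,0,0,0,0],[0,0,0,0,0,0,0],[0,0,0,0,0,0,0],[0,0,0,0,0,0,0]]]'
python3 - <<'E'
from h import *
s=sensors.get_state();c=cam("wrist",s);im=cams.read_camera("wrist");old=cv2.imread("pics/w2.png")
cv2.imwrite("pics/w3.png",im[:,:,::-1])
print(s["tool_pos"],s["force"],s["moment"])
for n,i in(("old",old),("new",im[:,:,::-1].copy())):
    h=cv2.cvtColor(i,cv2.COLOR_BGR2HSV).astype(int)
    d=max(blobs(i,(h[...,0]>5)&(h[...,0]<18)&(h[...,1]>170)&(h[...,2]>120)&(np.arange(420)[:,None]<150)),key=lambda b:b[0])[1]
    mk=((h[...,0]<8)|(h[...,0]>170))&(h[...,1]>110)&(h[...,2]>60);mk[:28]=0;mk[84:]=0;mk[:,:250]=0;mk[:,310:]=0
    print(n,d,[(y,np.where(mk[y])[0][[0,-1]].tolist()) for y in range(60,84) if mk[y].any()][-4:])
    V=i[...,1].astype(int);print("rim row x=240..",[75+int(np.argmax(np.diff(V[84:100,x])))+9 for x in(235,240,315,320)])
E
```

```text
time: 9.08
tool_pos: [510.4, 158.5, 301.6]
ee_rot: [0.003, 0.048, 0.999, -0.001]
force: [16.2, -2.6, -4.1]
finger_gap: 0.179
grasp_force: 30.0
[510.42174481 158.46504205 301.63962295] [16.15914159 -2.56688846 -4.12505045] [-0.39276272 -2.82616068  0.06641876]
old [278.4 115.3] [(75, [278, 281]), (76, [279, 280]), (77, [279, 280]), (78, [280, 280])]
rim row x=240.. [96, 95, 93, 95]
new [278.6 116.8] [(74, [277, 280]), (75, [277, 280]), (76, [278, 280]), (77, [278, 279])]
rim row x=240.. [96, 94, 94, 95]
```

```bash
python3 -m pendant '[[[0,0,0,0,0,0,0],[0,0,0,0,0,0,0],[0,0,0,0,0,0,0],[0,0,0,0,0,0,0],[1,0,0,0,0,0,0],[0,0,0,0,0,0,0],[0,0,0,0,0,0,0],[0,0,0,0,0,0,0]]]' 50; python3 -m pendant '[[[0,0,0,0,0,0,0],[0,0,0,0,0,0,0],[0,0,0,0,0,0,0],[0,0,0,0,0,0,0],[0,0,0,0,0,0,0],[0,0,0,0,0,0,0],[0,0,0,0,0,0,0],[0,0,0,0,0,0,0],[0,0,0,0,0,0,0],[0,0,0,0,0,0,0],[0,0,0,0,0,0,0],[0,0,0,0,0,0,0]]]'
python3 - <<'E'
from h import *
s=sensors.get_state();im=cams.read_camera("wrist");t=cams.read_camera("top")
w=cv2.resize(im[20:220,100:460],(760,422),interpolation=cv2.INTER_CUBIC);cv2.imwrite("pics/w4.png",w[:,:,::-1])
cv2.imwrite("pics/top4.png",t[:,:,::-1])
c=cam("wrist",s);y=R.from_quat(s["ee_rot"],scalar_first=True).as_matrix()[:,1];print("bar x deg",np.degrees(np.arctan2(y[1],y[0]))-90,s["joint_velocities"].round(4))
E
```

```text
time: 9.8
tool_pos: [510.9, 158.5, 301.6]
ee_rot: [0.002, 0.048, 0.999, -0.001]
force: [13.2, -2.1, -3.9]
finger_gap: 0.18
grasp_force: 50.0
time: 10.8
tool_pos: [510.9, 158.5, 301.6]
ee_rot: [0.002, 0.048, 0.999, -0.001]
force: [13.6, -2.4, -4.4]
finger_gap: 0.177
grasp_force: 50.0
bar x deg -5.496320059855833 [ 0.0007  0.0019  0.0007 -0.0012 -0.0001 -0.0004]
```

View pics/w4.png

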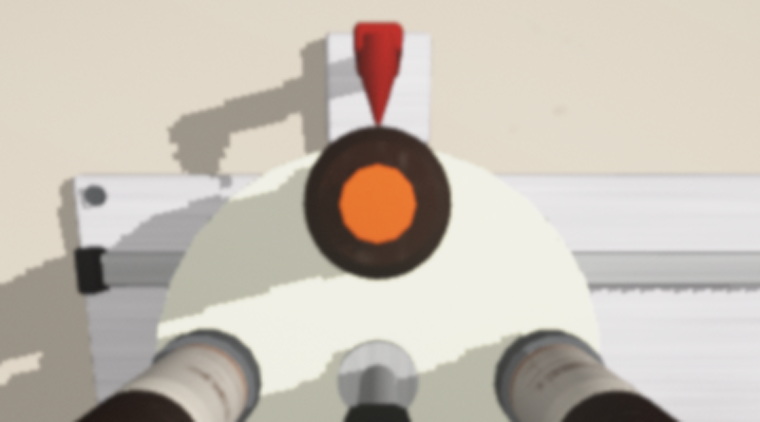

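The pointer tip (378,127), orange dot (378,203) and post (377,380) lie on one line. The carousel is against the stop with a steady force and grip, so I'm handing in.

```bash
python3 -c "
from plant import r
print(r.close_job())"
```

```text
the job is handed in; nothing more can be done
None
```

The job is handed in: the carousel is in line with the pointer, pulled to its front stop with the orange-banded bottle in front of the pointer, and held there by a 50 N grip on the handle; it took about 11 s of robot time.

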